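# Set the reorder flags on a stockroom shelf

### The job

Set the reorder flags on the pick shelf by sliding them flat along the deck lightly with your fingertips, never pinching or lifting them. The amber jar is the last one, so slide the flag in its lane (grey dividers part the lanes) straight out over the front edge of the shelf until its red end, all of it and no more, stands past the edge; the tins have been refilled, so push their flag, which still sticks out, straight back in until its front end is flush with the edge. Leave the cartons' flag and all the goods where they are.

Things in the scene. Friction and masses are not known exactly. Their poses are not given: they have to be found in the camera images.
- shelf: low white steel shelf standing on the bench, 660 wide (its y), 300 deep (its x); flat deck, 28 mm thick, top 110 mm above the bench, with no raised lip at the front. Fixed, but its place and yaw differ each time. Origin: bench level under the deck's centre. Its front (-x side) faces the robot, x points inwards to the back, y to its left end. Wire guards 48 mm high above the deck along the back and, from 60 mm behind the front edge on, both ends
- shelf_edge (a point): middle of the front upper edge of the deck (110 mm above the bench); axes as the shelf's: x points from the edge inwards across the deck, y along the edge, z up. The front face of the deck is vertical, 28 mm high, and open below
- flag_jar: reorder flag of the jar lane: stiff plastic plate 120 long (its x) x 64 wide (its y) x 5 mm thick, about 55 g, loose and lying flat on the shelf deck. Yellow, except the front 35 mm of its length, which is red. Origin: centre of its underside; its -x end is the red front end, which points out over the front edge of the shelf. At the start it lies wholly on the deck, its front end 5 to 20 mm inside the edge, up to 0.15 rad askew
- flag_jar_front (a point): middle of the red front end of flag_jar, at its underside; axes as the flag's
- flag_tins: reorder flag of the tins lane: stiff plastic plate 120 long (its x) x 64 wide (its y) x 5 mm thick, about 55 g, loose and lying flat on the shelf deck. Yellow, except the front 35 mm of its length, which is red. Origin: centre of its underside; its -x end is the red front end, which points out over the front edge of the shelf. At the start its red end sticks out 31 to 39 mm past the edge, up to 0.1 rad askew
- flag_tins_front (a point): middle of the red front end of flag_tins, at its underside; axes as the flag's
- flag_cartons: reorder flag of the cartons lane, not to be touched: stiff plastic plate 120 long (its x) x 64 wide (its y) x 5 mm thick, about 55 g, loose and lying flat on the shelf deck. Yellow, except the front 35 mm of its length, which is red. Origin: centre of its underside; its -x end is the red front end, which points out over the front edge of the shelf. It lies wholly on the deck, its front end 5 to 20 mm inside the edge
- flag_cartons_front (a point): middle of the red front end of flag_cartons, at its underside; axes as the flag's
- divider_jar: fixed grey upright lane divider of the jar lane, 240 long (its x), 4 thick, 35 mm high on the deck, its front end 30 mm behind the edge. Origin: centre of its underside. In its lane, to its right (-y), the flag's centre line lies about 52 mm from it and the goods about 145 mm. The lanes are 200 mm apart and their order differs each time
- divider_tins: fixed grey upright lane divider of the tins lane, 240 long (its x), 4 thick, 35 mm high on the deck, its front end 30 mm behind the edge. Origin: centre of its underside. In its lane, to its right (-y), the flag's centre line lies about 52 mm from it and the goods about 145 mm. The lanes are 200 mm apart and their order differs each time
- divider_cartons: fixed grey upright lane divider of the cartons lane, 240 long (its x), 4 thick, 35 mm high on the deck, its front end 30 mm behind the edge. Origin: centre of its underside. In its lane, to its right (-y), the flag's centre line lies about 52 mm from it and the goods about 145 mm. The lanes are 200 mm apart and their order differs each time
- jar: squat amber glass jar with a brass lid, 68 dia x 55 mm high, loose, standing in the jar lane; the only one left. Origin: centre of its underside
- tin1: low green tin, 70 dia x 38 mm high, loose; tin 1 of a row of three (1 in front, 80 mm apart). Origin: centre of its underside
- tin2: low green tin, 70 dia x 38 mm high, loose; tin 2 of a row of three (1 in front, 80 mm apart). Origin: centre of its underside
- tin3: low green tin, 70 dia x 38 mm high, loose; tin 3 of a row of three (1 in front, 80 mm apart). Origin: centre of its underside
- carton1: blue carton, 100 long (its x) x 66 wide x 50 mm high, loose; carton 1 of a row of two (1 in front). Origin: centre of its underside
- carton2: blue carton, 100 long (its x) x 66 wide x 50 mm high, loose; carton 2 of a row of two (1 in front). Origin: centre of its underside
Mind the look-alikes: they are no part of the job. Leave any turquoise look-alike of the flag_tins alone.

How it is judged:
By the outcome, as a careful person would: the job done as asked, in the order asked, and still so for the second after the job is handed in, with the robot touching nothing.
It also fails if it takes over 45 s, if anything falls off the work surface, if the arm or the gripper's body presses on something with over 40 N, if the wrist force passes 120 N, or if a joint passes its speed limit or range.

### The arm

A 6-joint arm with a two-finger parallel gripper is mounted at the origin on the work surface. World frame = base frame: x ahead of the robot, y to its left, z up, the work surface at z = 0. Lengths are in m, angles in rad, forces in N, time in s.
With the tool pointing down it reaches from about 0.375 to 0.9 m from the base axis. Payload 3.1 kg.
Tool frame: the origin (TCP) lies at the very end of the fingers, on their centre line; the grasp point (between the pads) lies 19 mm behind it (robot.grip_depth is the distance from the TCP to the grasp point, in m); z points along the fingers, y is the direction in which the jaws open and shut (so a half turn about z gives the same grasp; the last joint's range is limited). The gripper opens to 87 mm and grips with 3 to 60 N. Pads are 19 mm wide; open, the fingers measure 117 mm over their backs; the gripper's body (75 mm by 190 mm) begins 51 mm behind the grasp point.
Start: joints at [-1.298, 0.527, 1.433, -0, 1.181, -0.178], TCP at [0.273, -0.562, 0.223] pointing down, gripper open.
Joint ranges: [-3.08, 3.08], [-0.75, 2.2], [0.22, 2.44], [-1.43, 4.57], [0, 2.65], [-2.85, 2.85]. Speed limits (rad/s): [2.79, 2.79, 3.14, 3.14, 3.14, 3.14].

### API

Orientations are given as a unit quaternion [x, y, z, w].
In Python, from rig import robot gives the robot as it stands.
- The arm moves only by the tool drive_tool, never from a script. Its argument "series" is a list of rows, each a list of 7 numbers: the shift along the tool's x, y, z in m, then the turn, a rotation vector about the tool's x, y, z in degrees, then the opening, from 0 (shut) to 1 (fully open). A call has 1 to 5 rows; each row shifts and turns the commanded pose from where the row before left it, along the tool's axes as they then stand; what a row does not reach is not made up. A row lasts 1/8 s, in which the tool goes at most 62.5 mm and 10.7 degrees, less where a joint would pass 70% of its speed; a pose out of reach is approached as far as the arm can. A call is refused whole if a number of a shift passes 0.0625 or a number of a turn 10.7, either way. A call with a gripper value outside its range is refused whole. The fingers move at their own pace and stop on an object; "squeeze" is the grip in N (left out, the last holds). Time passes only in rows, so rows that do not move let the fingers close. It gives the time, the measured TCP pose, the force and the opening at its end, in the units of the state.
- robot.get_obs(): the state, without advancing time (a new reading comes with each control period).
- robot.camera(name): name is "scene" or "top" or "wrist"; returns (picture, depth): 420x560x3 uint8, blue, green, red; 420x560 float32, m along the optical axis (not along the pixel's ray), 0 where there is no reading.
- robot.camera_model(name): a dict with "fx", "fy", "cx", "cy" (pixels), "k1" (the pictures are not rectified: a ray, as slopes to the right and down, at radius r is drawn at 1 + k1 r^2 times it, then the intrinsics apply), "R" (3x3) and "t" (3): a world point X has camera coordinates R X + t. Camera axes: x right, y down, z forward; pixel columns grow to the right and rows downward; lengths in m; the calibration is good to about 2 mm. A picture is of the moment at which its call begins: read the wrist's pose just before it. camera_model takes no time and is no camera call; for the wrist camera it gives the pose at the moment of the call.
- robot.hand_in(): hands the job in, once; it reports no verdict.
The state is a dict: "time": time; "q": joint angles; "joint_velocities": joint speeds; "joint_torque": joint torques, N m; "position": TCP position; "tool_rot": TCP orientation; "ft_force": force on the tool from outside, world axes, zero at the start; "moment": the same for the moment, N m; "grip_width": finger opening in m.
Only numpy, scipy, OpenCV 4.12 (cv2) and the standard library are available. Lean on these libraries where they do the work, as an engineer would, in place of code of your own. Each camera call takes 0.05 s, during which the arm holds its last target. There are 200 camera calls.

## Working session

There is one attempt and no reset: what is moved stays moved. The work goes in short steps, Python scripts to look and compute and a tool call to move; the robot and the scene stay as the last step left them, time stands still between calls to the robot, and variables do not carry over. Pictures are saved under pics/ and viewed, about 8 in all and at most 12, crops included, and the job is handed in when it is done.

Besides the shell and the picture viewer there is one more tool, called by a JSON object that holds its "name" and its "arguments", one argument or row to a line. drive_tool: Moves the arm, as the interface text tells. Its arguments: {"type":"object","properties":{"series":{"type":"array"},"squeeze":{"type":"number"}},"required":["series"]}

```bash
ls; mkdir -p pics
python3 - <<'E'
from rig import robot
import cv2
for n in ("top","scene"):
    p,d=robot.camera(n); cv2.imwrite(f"pics/{n}0.png",p)
    m=robot.camera_model(n); print(n,{k:(v if k not in'Rt' else [list(map(float,r)) if hasattr(r,'__len__') else float(r) for r in v]) for k,v in m.items()})
o=robot.get_obs();print({k:o[k] for k in('time','position','tool_rot','grip_width','ft_force')})
E
```

```text
pics
top {'fx': 536.6008031704501, 'fy': 536.6008031704501, 'cx': 275.3169266100043, 'cy': 206.3342021830186, 'k1': -0.02022187506120216, 'R': [[0.016664442456194507, -0.9997034859936716, -0.01775489931609199], [-0.9977216882349651, -0.01546513578255691, -0.06566781860848761], [0.06537376525177624, 0.018808765704518074, -0.9976835676453121]], 't': [0.05178483207001859, 0.5602496138724695, 1.144499590946311]}
scene {'fx': 527.341484974649, 'fy': 527.341484974649, 'cx': 281.9843355552367, 'cy': 212.6881488848597, 'k1': -0.1209679072768759, 'R': [[-0.49373203550827227, 0.8695912615752587, 0.006301976262130172], [0.7364044604249436, 0.4219444515924277, -0.5288396263865001], [-0.4625334017982981, -0.25646426176431614, -0.8486983767267254]], 't': [0.21065712828596772, -0.3785031498927199, 1.4536457219114156]}
{'time': 0.1, 'position': array([ 0.27269919, -0.56164678,  0.22167348]), 'tool_rot': array([ 9.74590988e-01,  2.23989895e-01, -6.16005263e-05, -9.63875711e-04]), 'grip_width': 0.08658341068747206, 'ft_force': array([-0.56208337, -0.26635504, -0.22208401])}
```

View pics/top0.png

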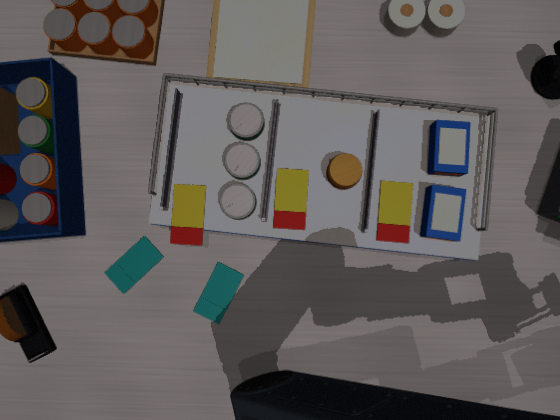

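View pics/scene0.png

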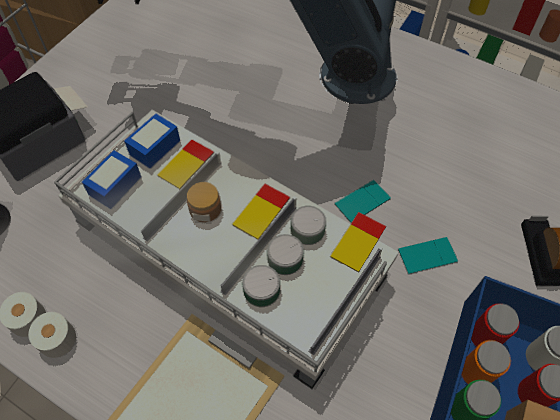

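The top view puts robot-ahead up and +y left, so the lanes from left to right are:
- **Tins:** flag at about (187,213), red end sticking out.
- **Jar:** flag at about (291,199).
- **Cartons:** flag at about (394,211).

The two turquoise decoys lie on the bench. The front edge runs from (150,223) to (478,258).

```bash
cat > h.py <<'E'
from rig import robot
import cv2, numpy as np
def cast(m,uv,z):
    uv=np.atleast_2d(uv).astype(float)
    K=np.array([[m['fx'],0,m['cx']],[0,m['fy'],m['cy']],[0,0,1]])
    s=cv2.undistortPoints(uv[:,None],K,np.array([m['k1'],0,0,0.]))[:,0]
    R=np.array(m['R']);t=np.array(m['t']);c=-R.T@t
    d=np.c_[s,np.ones(len(s))]@R
    return c+d*((z-c[2])/d[:,2])[:,None]
def proj(m,X):
    K=np.array([[m['fx'],0,m['cx']],[0,m['fy'],m['cy']],[0,0,1]])
    return cv2.projectPoints(np.atleast_2d(np.array(X,float)),cv2.Rodrigues(np.array(m['R']))[0],np.array(m['t']),K,np.array([m['k1'],0,0,0.]))[0][:,0]
def flags(p,m,z=0.115,amin=300):
    h=cv2.cvtColor(p,cv2.COLOR_BGR2HSV);H,S,V=cv2.split(h)
    sat=(S>170)&(V>60)
    y=sat&(H>20)&(H<36); r=sat&((H<7)|(H>173))
    out=[]
    k=np.ones((3,3),np.uint8)
    mk=cv2.morphologyEx(((y|r)*255).astype(np.uint8),cv2.MORPH_OPEN,k)
    for c in cv2.findContours(mk,cv2.RETR_EXTERNAL,cv2.CHAIN_APPROX_NONE)[0]:
        if cv2.contourArea(c)<amin: continue
        one=cv2.drawContours(np.zeros_like(mk),[c],-1,255,-1)>0
        if (one&r).sum()<80 or (one&y).sum()<80: continue
        W=cast(m,c[:,0],z)[:,:2]
        (cx,cy),(w,l),a=cv2.minAreaRect((W*1000).astype(np.float32))
        b=cv2.boxPoints(((cx,cy),(w,l),a))
        vv,uu=np.nonzero(one&r); rc=cast(m,np.c_[uu,vv],z)[:,:2].mean(0)*1000
        i=np.argsort(np.linalg.norm(b-rc,axis=1)); f=b[i[:2]].mean(0); k2=b[i[2:]].mean(0)
        ang=np.degrees(np.arctan2(*(k2-f)[::-1]))
        out.append(dict(c=np.r_[cx,cy],front=f,rear=k2,yaw=ang,size=sorted((w,l))))
    return out
E
python3 - <<'E'
from h import *
p,d=robot.camera("top");m=robot.camera_model("top")
h=cv2.cvtColor(p,cv2.COLOR_BGR2HSV)
for x in (160,220,255,330,440,460):
    c=p[200:285,x].astype(int).sum(1); g=np.diff(c); print(x,[(200+i,int(g[i])) for i in np.argsort(-abs(g))[:4]])
for f in flags(p,m): print({k:np.round(v,1) for k,v in f.items()})
cv2.imwrite("pics/topz.png",cv2.resize(p[60:270,140:500],None,fx=2.2,fy=2.2,interpolation=cv2.INTER_CUBIC))
E
```

```text
160 [(np.int64(202), -156), (np.int64(260), 104), (np.int64(252), -95), (np.int64(206), 94)]
220 [(np.int64(230), -109), (np.int64(207), 82), (np.int64(261), -59), (np.int64(262), -59)]
255 [(np.int64(234), -97), (np.int64(269), -90), (np.int64(209), 72), (np.int64(206), 70)]
330 [(np.int64(228), -89), (np.int64(243), -84), (np.int64(242), -41), (np.int64(244), 34)]
440 [(np.int64(239), 148), (np.int64(255), -118), (np.int64(230), -106), (np.int64(238), 83)]
460 [(np.int64(257), -119), (np.int64(275), 76), (np.int64(240), 52), (np.int64(274), 48)]
{'c': array([535. , 233.6]), 'front': array([476. , 236.1], dtype=float32), 'rear': array([593.9, 231.1], dtype=float32), 'yaw': np.float32(-2.4), 'size': array([ 62.7, 118.1])}
{'c': array([ 547.1, -176.5]), 'front': array([ 488.5, -172.6], dtype=float32), 'rear': array([ 605.7, -180.3], dtype=float32), 'yaw': np.float32(-3.8), 'size': array([ 62. , 117.4])}
{'c': array([569.4,  29.5]), 'front': array([510.8,  32.5], dtype=float32), 'rear': array([628.1,  26.4], dtype=float32), 'yaw': np.float32(-3.0), 'size': array([ 61.9, 117.5])}
```

View pics/topz.png

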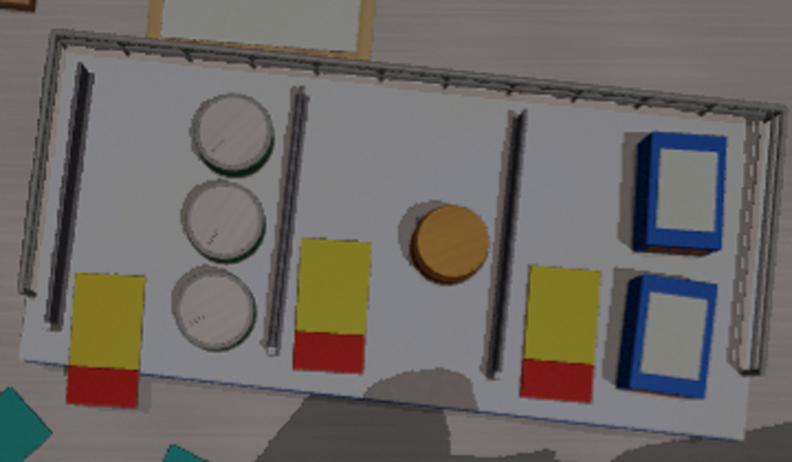

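The crop shows clear space behind the jar flag's rear end, with its divider to the left and the jar well to the right. The edge is clearly visible. Next I'll work out the shelf frame.

```bash
cat >> h.py <<'E'
def shelf_report(e0,yaw,fl):
    a=np.radians(yaw);X=np.array([np.cos(a),np.sin(a)]);Y=np.array([-X[1],X[0]])
    for f in fl:
        print("front",np.round([(f['front']-e0)@X,(f['front']-e0)@Y],1),"rear",np.round([(f['rear']-e0)@X,(f['rear']-e0)@Y],1),"yaw",round(float(f['yaw']-yaw),2),"size",np.round(f['size'],1))
E
python3 - <<'E'
from h import *
m=robot.camera_model("top");p,d=robot.camera("top")
g=cv2.cvtColor(p,cv2.COLOR_BGR2GRAY).astype(float)
pts=[]
for x in list(range(211,245))+list(range(305,365))+list(range(415,470)):
    y0=230.5+(x-220)*0.1105; a=int(round(y0))-5
    D=np.clip(-np.diff(g[a:a+11,x]),0,None); 
    k=D.argmax()
    if D[k]>15:
        w=D[max(0,k-1):k+2]; pts.append((x,a+0.5+(np.arange(max(0,k-1),max(0,k-1)+len(w))*w).sum()/w.sum()))
W=cast(m,np.array(pts),0.110)[:,:2]*1000
vx,vy,x0,y0=cv2.fitLine(W.astype(np.float32),cv2.DIST_HUBER,0,.01,.01).ravel()
if vy<0: vx,vy=-vx,-vy
n=np.array([vy,-vx]); r=(W-[x0,y0])@n
yaw=np.degrees(np.arctan2(-vx,vy)); print("yaw",yaw,"res",r.std(),len(r),"line pt",x0,y0, "ends", W[0],W[-1])
e0=np.array([x0,y0])-np.array([vx,vy])*(y0-29.5)/vy
print("e0",e0)
shelf_report(e0,yaw,flags(p,m))
c=-np.array(m['R']).T@np.array(m['t']);print("cam",c)
X3=cast(m,[[300,100],[350,100],[300,130]],.11)
print("deck z depth check", [float(d[v,u]) for u,v in((300,110),(340,120))])
for uv in((300,110),(340,120),(180,195),(290,190)):
    P=cast(m,[uv],0.11)[0]; Zc=d[uv[1],uv[0]]; q=cast(m,[uv],0.)[0]; cc=np.array(m['R'])@P+m['t']; print(uv,(c+(P-c)*Zc/cc[2])[2])
E
```

```text
yaw -5.439212 res 0.9225301033001544 149 line pt 478.47452 -88.022934 ends [505.14689256 186.75208573] [ 456.0067052  -325.79147012]
e0 [489.66486  29.5    ]
front [-33.2 204.4] rear [ 84.7 210.6] yaw 3.02 size [ 62.7 118.1]
front [  18.  -201.2] rear [ 135.4 -197.8] yaw 1.67 size [ 62.2 117.4]
front [20.7  5. ] rear [138.1  10.6] yaw 2.76 size [ 61.8 117.5]
cam [0.48328998 0.03890719 1.17955824]
deck z depth check [1.0859432220458984, 1.0827946662902832]
(300, 110) 0.10805425378503664
(340, 120) 0.10840196556339965
(180, 195) 0.11455923591211592
(290, 190) 0.11549592440300382
```

{"name": "drive_tool", "arguments": {
  "series": [
    [0,0,0,0,0,10.45,0.32],
    [0,0,0,0,0,10.45,0.32],
    [0,0,0,0,0,10.45,0.32],
    [0.0275,-0.0517,0,0,0,0,0.32],
    [0.0275,-0.0517,0,0,0,0,0.32]
  ]
}}

```text
time: 0.82
position: [0.3377, -0.4638, 0.2221]
tool_rot: [0.999, -0.049, 0.0, -0.0]
ft_force: [0.5, -0.3, 0.1]
grip_width: 0.0451
```

{"name": "drive_tool", "arguments": {
  "series": [
    [0.0275,-0.0517,0,0,0,0,0.32],
    [0.0275,-0.0517,0,0,0,0,0.32],
    [0.0275,-0.0517,0,0,0,0,0.32],
    [0.0275,-0.0517,0,0,0,0,0.32],
    [0.0275,-0.0517,0,0,0,0,0.32]
  ]
}}

```text
time: 1.45
position: [0.4998, -0.2187, 0.2226]
tool_rot: [0.999, -0.048, 0.0, 0.0]
ft_force: [1.5, -0.6, 0.1]
grip_width: 0.0276
```

{"name": "drive_tool", "arguments": {
  "series": [
    [0.0275,-0.0517,0,0,0,0,0.32],
    [0.0275,-0.0517,0,0,0,0,0.32],
    [0.0275,-0.0517,0,0,0,0,0.32],
    [0.0275,-0.0517,0,0,0,0,0.32],
    [0.0275,-0.0517,0,0,0,0,0.32]
  ]
}}

```text
time: 2.08
position: [0.6612, 0.0256, 0.2224]
tool_rot: [0.999, -0.048, -0.0, 0.0]
ft_force: [0.7, 0.1, 0.3]
grip_width: 0.0279
```

```bash
cat >> h.py <<'E'
from scipy.spatial.transform import Rotation
E0=np.array([489.7,29.5]);YAW=-5.44
def tcp():
    o=robot.get_obs();R=Rotation.from_quat(o['tool_rot']).as_matrix();a=np.radians(YAW)
    X=np.array([np.cos(a),np.sin(a)]);Y=np.array([-X[1],X[0]]);q=o['position'][:2]*1000-E0
    print("t",round(o['time'],2),"tcp shelf",np.round([q@X,q@Y,o['position'][2]*1000],1),"toolyaw-shelf",round(np.degrees(np.arctan2(R[1,0],R[0,0]))-YAW,2),"tilt",np.round(R[:,2],3),"F",np.round(o['ft_force'],1),"grip",round(o['grip_width'],4))
E
python3 - <<'E'
from h import *
tcp()
m=robot.camera_model("wrist");p,d=robot.camera("wrist");cv2.imwrite("pics/w1.png",p)
shelf_report(E0,YAW,flags(p,m)); p,d=robot.camera("top");shelf_report(E0,YAW,flags(p,robot.camera_model("top")))
E
```

```text
t 2.08 tcp shelf [171.1  12.4 222.4] toolyaw-shelf -0.01 tilt [-0. -0. -1.] F [0.7 0.1 0.3] grip 0.0279
front [-33.2 204.5] rear [ 84.6 210.3] yaw 2.81 size [ 62.7 118. ]
front [  18.1 -201.3] rear [ 135.3 -197.9] yaw 1.67 size [ 62.  117.2]
```

View pics/w1.png

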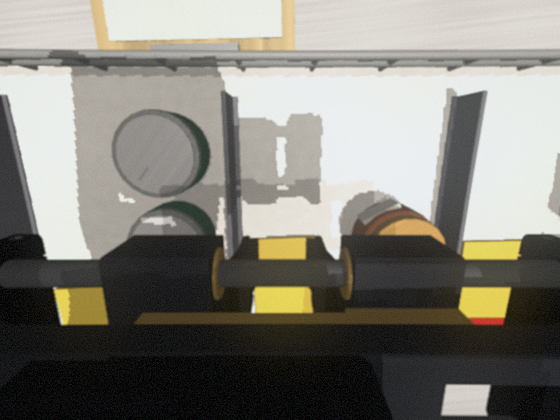

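The wrist view shows the gripper centred behind the yellow flag end at about (285,240), between the divider at about (232,170) and the jar at about (400,225). The way down is clear.

{"name": "drive_tool", "arguments": {
  "series": [
    [0,0,0.045,0,0,0,0.32],
    [0,0,0.045,0,0,0,0.32],
    [0,0,0.017,0,0,0,0.32],
    [0,0,0.0015,0,0,0,0.32],
    [0,0,0,0,0,0,0.32]
  ]
}}

```text
time: 2.8
position: [0.6617, 0.0234, 0.1157]
tool_rot: [0.999, -0.048, 0.002, 0.0]
ft_force: [-0.6, 0.7, 0.7]
grip_width: 0.0279
```

{"name": "drive_tool", "arguments": {
  "series": [
    [0,0,0.001,0,0,0,0.32],
    [0,0,0,0,0,0,0.32]
  ]
}}

```text
time: 3.05
position: [0.6611, 0.0238, 0.1143]
tool_rot: [0.999, -0.048, 0.001, 0.0]
ft_force: [0.1, 0.0, 0.2]
grip_width: 0.0279
```

{"name": "drive_tool", "arguments": {
  "series": [
    [0,0,0.001,0,0,0,0.32],
    [0,0,0,0,0,0,0.32]
  ]
}}

```text
time: 3.3
position: [0.6604, 0.024, 0.1122]
tool_rot: [0.999, -0.048, 0.0, -0.0]
ft_force: [0.7, -0.8, -0.5]
grip_width: 0.0276
```

{"name": "drive_tool", "arguments": {
  "series": [
    [-0.014,0,0,0,0,0,0.32],
    [-0.007,0,0,0,0,0,0.32],
    [-0.007,0,0,0,0,0,0.32],
    [-0.007,0,0,0,0,0,0.32],
    [-0.007,0,0,0,0,0,0.32]
  ]
}}

```text
time: 3.92
position: [0.6184, 0.0279, 0.1121]
tool_rot: [0.999, -0.048, 0.0, -0.0]
ft_force: [0.8, 0.3, 0.6]
grip_width: 0.0279
```

{"name": "drive_tool", "arguments": {
  "series": [
    [-0.005,0,0,0,0,0,0.32],
    [-0.005,0,0,0,0,0,0.32],
    [-0.004,0,0,0,0,0,0.32],
    [-0.003,0,0,0,0,0,0.32],
    [0,0,0,0,0,0,0.32]
  ]
}}

```text
time: 4.55
position: [0.6014, 0.0296, 0.112]
tool_rot: [0.999, -0.048, -0.0, -0.0]
ft_force: [0.5, -0.7, 0.3]
grip_width: 0.0278
```

Run:
```python
from h import *
tcp()
p,d=robot.camera("scene");m=robot.camera_model("scene");shelf_report(E0,YAW,flags(p,m))
p,d=robot.camera("top");m=robot.camera_model("top");shelf_report(E0,YAW,flags(p,m))
q,d=robot.camera("scene");cv2.imwrite("pics/s2.png",np.hstack([cv2.resize(p[140:280,150:420],None,fx=1.45,fy=1.45),cv2.resize(q[110:313,120:400],(392,203))]))
```

```text
t 4.55 tcp shelf [111.2  10.7 112. ] toolyaw-shelf -0.02 tilt [-0.  0. -1.] F [ 0.5 -0.7  0.3] grip 0.0278
front [-32.3 207.7] rear [ 87.5 213.8] yaw 2.91 size [ 62.7 119.9]
front [  18.6 -198.3] rear [ 137.6 -196.9] yaw 0.69 size [ 62.5 118.9]
front [-32.5 204.4] rear [ 84.6 210.7] yaw 3.08 size [ 62.7 117.2]
front [  18.  -201.3] rear [ 135.3 -197.9] yaw 1.67 size [ 62.  117.4]
```

View pics/s2.png

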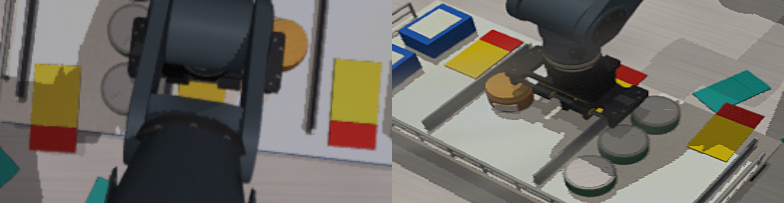

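The flag is squarely under the fingers, but the arm hides its red end from the top camera. The goods look unmoved. I'll push to about 3 mm short, then back off and measure.

{"name": "drive_tool", "arguments": {
  "series": [
    [-0.005,0,0,0,0,0,0.32],
    [-0.004,0,0,0,0,0,0.32],
    [-0.003,0,0,0,0,0,0.32],
    [-0.001,0,0,0,0,0,0.32],
    [0,0,0,0,0,0,0.32]
  ]
}}

```text
time: 5.32
position: [0.5885, 0.0308, 0.112]
tool_rot: [0.999, -0.048, -0.0, -0.0]
ft_force: [-0.4, -0.5, -0.2]
grip_width: 0.0274
```

{"name": "drive_tool", "arguments": {
  "series": [
    [0.01,0,0,0,0,0,0.32],
    [0.02,0,-0.05,0,0,0,0.32],
    [0,0.0,-0.06,0,0,0,0.32],
    [-0.06,0,0,0,0,0,0.32],
    [-0.06,0,0,0,0,0,0.32]
  ]
}}

```text
time: 5.95
position: [0.4996, 0.0391, 0.2231]
tool_rot: [0.999, -0.048, 0.002, 0.0]
ft_force: [-0.2, 0.6, 0.3]
grip_width: 0.0283
```

{"name": "drive_tool", "arguments": {
  "series": [
    [-0.06,0,0,0,0,0,0.32],
    [-0.05,0,0,0,0,0,0.32],
    [0,0,0,0,0,0,0.32]
  ]
}}

```text
time: 6.32
position: [0.3854, 0.0507, 0.2219]
tool_rot: [0.999, -0.047, -0.002, -0.0]
ft_force: [1.1, -0.3, 0.5]
grip_width: 0.0279
```

Run:
```python
from h import *
tcp()
for n in("wrist","top","scene"):
    m=robot.camera_model(n);p,d=robot.camera(n);print(n);shelf_report(E0,YAW,flags(p,m));
    if n=="wrist":cv2.imwrite("pics/w3.png",p)
```

```text
t 6.33 tcp shelf [-105.9   11.2  221.9] toolyaw-shelf 0.0 tilt [-0.004  0.001 -1.   ] F [ 1.1 -0.3  0.5] grip 0.0279
wrist
top
front [-34.7  10.2] rear [83.5 10.4] yaw 0.11 size [ 61.6 118.3]
front [-33.3 204.4] rear [ 84.7 210.6] yaw 3.02 size [ 62.7 118.1]
front [  18.  -201.3] rear [ 135.3 -197.9] yaw 1.67 size [ 62.  117.4]
scene
front [-32.5 207.4] rear [ 87.4 213.9] yaw 3.1 size [ 62.7 120.1]
front [-32.1  12.9] rear [86.3 13. ] yaw 0.03 size [ 62.8 118.5]
front [  18.5 -199.3] rear [ 137.1 -195.7] yaw 1.75 size [ 61.5 118.6]
```

View pics/w3.png

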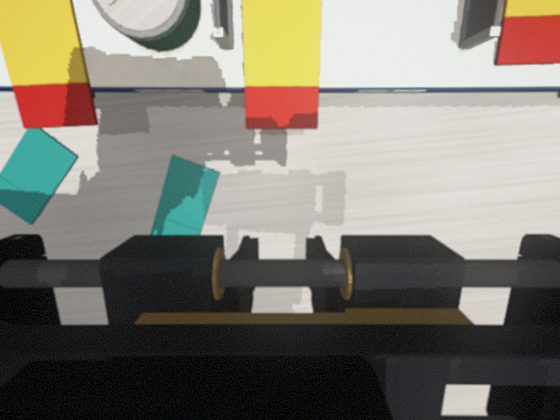

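The wrist view shows the jar flag square, at columns 245-318. Its front is at row 128, the red boundary at about row 87, and the shelf edge is the dark line at rows 88-91. The tins flag is at upper left. Next step is the exact measurement.

```bash
cat >> h.py <<'E'
def near(cols_e,cols_f,erange=(75,100),frange=(60,150),n=3):
    """wrist view: line fits of edge (z .110), red/yellow and front borders (z .115), along shelf x, mm"""
    m=robot.camera_model("wrist");P=np.mean([robot.camera("wrist")[0].astype(float) for _ in range(n)],0)
    def cross(v,lev):
        i=np.nonzero((v[:-1]-lev)*(v[1:]-lev)<=0)[0]; 
        return [k+(v[k]-lev)/(v[k]-v[k+1]+1e-9) for k in i]
    def sh(pts,z):
        a=np.radians(YAW);W=cast(m,pts,z)[:,:2]*1000-E0
        return np.c_[W@[np.cos(a),np.sin(a)],W@[-np.sin(a),np.cos(a)]]
    res={}
    E=[];F=[];B=[]
    g=P.mean(2)
    for u in cols_e:
        v=g[erange[0]:erange[1],u]; k=v.argmin(); hi=np.median(v[:max(2,k-3)]); c=[x for x in cross(v[:k+1],(hi+v[k])/2)]
        if c:E.append((u,erange[0]+c[-1]))
    for u in cols_f:
        gr=P[frange[0]:frange[1],u,1]-P[frange[0]:frange[1],u,0]; re=P[frange[0]:frange[1],u,2]-P[frange[0]:frange[1],u,0]
        y=np.percentile(gr,95);c=cross(gr,y/2); 
        if c:B.append((u,frange[0]+c[0]))
        c=cross(re,(np.median(re[:len(re)//2])+np.median(re[-10:]))/2)
        if c:F.append((u,frange[0]+c[-1]))
    for k,pts,z in(("edge",E,.110),("bound",B,.115),("front",F,.115)):
        S=sh(np.array(pts),z);q=np.polyfit(S[:,1],S[:,0],1)
        print(k,"px row",np.round(np.median(np.array(pts)[:,1]),2),"x_s at y=%.1f: %.2f"%(S[:,1].mean(),np.median(S[:,0])),"slope deg %.2f"%np.degrees(-np.arctan(q[0])),"sd %.2f"%(S[:,0]-np.polyval(q,S[:,1])).std())
        res[k]=q
    return res
E
python3 - <<'E'
from h import *
near(list(range(180,240))+list(range(330,400)),range(255,310))
E
```

```text
edge px row 96.28 x_s at y=1.6: 0.58 slope deg 0.01 sd 0.17
bound px row 95.76 x_s at y=11.2: 0.50 slope deg 0.06 sd 0.02
front px row 135.68 x_s at y=11.2: -32.80 slope deg 0.39 sd 0.16
```

Run:
```python
from h import *
tcp()
near(list(range(180,240))+list(range(330,400)),range(255,310),n=1)
p,d=robot.camera("wrist");m=robot.camera_model("wrist");R=np.array(m['R']);t=np.array(m['t'])
print("cam",(-R.T@t))
for u in(285,210):
    for r in range(85,145): 
        if u==285 and (90<=r<=100 or r>=128 and r<142) or u==210 and 88<=r<=104: print((u,r),p[r,u].tolist(),end=' ')
    print()
for uv in((285,60),(285,115),(350,60)):
    c=-R.T@t;P=cast(m,[uv],0.11)[0];print(uv,(c+(P-c)*d[uv[1],uv[0]]/(R@P+t)[2])[2])
```

```text
t 6.62 tcp shelf [-99.6  10.5 222.2] toolyaw-shelf -0.03 tilt [ 0.001 -0.    -1.   ] F [-0.4 -0.2 -0.3] grip 0.028
edge px row 95.51 x_s at y=1.6: 0.52 slope deg 0.01 sd 0.24
bound px row 94.92 x_s at y=11.2: 0.49 slope deg 0.06 sd 0.03
front px row 135.06 x_s at y=11.2: -32.86 slope deg 0.34 sd 0.13
cam [0.45792538 0.04397806 0.3831757 ]
(285, 90) [104, 227, 234] (285, 91) [99, 225, 232] (285, 92) [98, 225, 232] (285, 93) [96, 210, 228] (285, 94) [79, 158, 211] (285, 95) [70, 105, 207] (285, 96) [64, 78, 215] (285, 97) [73, 88, 222] (285, 98) [74, 89, 223] (285, 99) [70, 82, 219] (285, 100) [67, 82, 219] (285, 128) [59, 65, 149] (285, 129) [64, 68, 151] (285, 130) [59, 66, 149] (285, 131) [66, 70, 152] (285, 132) [59, 64, 150] (285, 133) [63, 70, 153] (285, 134) [59, 65, 146] (285, 135) [78, 81, 142] (285, 136) [106, 111, 136] (285, 137) [133, 138, 149] (285, 138) [135, 138, 144] (285, 139) [135, 140, 146] (285, 140) [136, 139, 148] (285, 141) [147, 149, 157] 
(210, 88) [160, 168, 171] (210, 89) [156, 163, 169] (210, 90) [156, 168, 171] (210, 91) [155, 164, 170] (210, 92) [161, 171, 178] (210, 93) [158, 168, 173] (210, 94) [150, 157, 161] (210, 95) [126, 125, 128] (210, 96) [99, 85, 81] (210, 97) [86, 64, 54] (210, 98) [78, 62, 58] (210, 99) [75, 72, 70] (210, 100) [101, 101, 103] (210, 101) [109, 112, 117] (210, 102) [114, 116, 122] (210, 103) [115, 118, 122] (210, 104) [113, 117, 121] 
(285, 60) 0.11451894522496286
(285, 115) 0.11438602030058698
(350, 60) 0.10868786714086348
```

The jar flag is already right. In the wrist view its red/yellow border and the shelf edge coincide to about 0.1 mm, and the yaw is about 0.1°. Now the tins flag: I'll come in from the front with the tips slightly below deck level, so that touching the deck's front face gives flush.

{"name": "drive_tool", "arguments": {
  "series": [
    [0.008,-0.049,0,0,0,0,0.32],
    [0.008,-0.049,0,0,0,0,0.32],
    [0.008,-0.049,0,0,0,0,0.32],
    [0.008,-0.049,0,0,0,0,0.32],
    [0,0,0,0,0,0,0.32]
  ]
}}

```text
time: 7.35
position: [0.4416, 0.2448, 0.2218]
tool_rot: [0.999, -0.045, 0.001, -0.001]
ft_force: [-0.5, -0.4, -0.9]
grip_width: 0.0276
```

{"name": "drive_tool", "arguments": {
  "series": [
    [0,0,0.04,0,0,0,0.32],
    [0,0,0.04,0,0,0,0.32],
    [0,0,0.03,0,0,0,0.32],
    [0,0,0.004,0,0,0,0.32],
    [0,0,0,0,0,0,0.32]
  ]
}}

```text
time: 7.98
position: [0.4406, 0.2414, 0.1084]
tool_rot: [0.999, -0.048, 0.0, 0.0]
ft_force: [0.7, -1.0, 0.3]
grip_width: 0.0279
```

Run:
```python
from h import *
tcp()
```

```text
t 7.97 tcp shelf [-68.9 206.3 108.4] toolyaw-shelf -0.06 tilt [ 0. -0. -1.] F [ 0.7 -1.   0.3] grip 0.0279
```

{"name": "drive_tool", "arguments": {
  "series": [
    [0.012,0,0,0,0,0,0.32],
    [0.006,0,0,0,0,0,0.32],
    [0.006,0,0,0,0,0,0.32],
    [0.006,0,0,0,0,0,0.32],
    [0.006,0,0,0,0,0,0.32]
  ]
}}

```text
time: 8.6
position: [0.4762, 0.2384, 0.1081]
tool_rot: [0.999, -0.048, -0.0, 0.0]
ft_force: [-0.7, 0.1, 0.6]
grip_width: 0.0279
```

{"name": "drive_tool", "arguments": {
  "series": [
    [0.005,0,0,0,0,0,0.32],
    [0.004,0,0,0,0,0,0.32],
    [0.003,0,0,0,0,0,0.32],
    [0.001,0,0,0,0,0,0.32],
    [0,0,0,0,0,0,0.32]
  ]
}}

```text
time: 9.22
position: [0.4891, 0.2372, 0.108]
tool_rot: [0.999, -0.048, 0.0, 0.0]
ft_force: [0.2, 0.8, 0.2]
grip_width: 0.028
```

Run:
```python
from h import *
tcp()
m=robot.camera_model("scene");p,d=robot.camera("scene");shelf_report(E0,YAW,flags(p,m))
m=robot.camera_model("top");p,d=robot.camera("top");shelf_report(E0,YAW,flags(p,m))
```

```text
t 9.22 tcp shelf [-20.3 206.7 108. ] toolyaw-shelf -0.02 tilt [ 0. -0. -1.] F [0.2 0.8 0.2] grip 0.028
front [-10.2 207.4] rear [110.1 207.8] yaw 0.17 size [ 62.8 120.3]
front [-32.9  12.6] rear [86.3 13.1] yaw 0.2 size [ 62.9 119.1]
front [  18.5 -199.3] rear [ 137.1 -195.7] yaw 1.75 size [ 61.5 118.6]
front [-34.3  10.1] rear [83.5 10.3] yaw 0.1 size [ 61.8 117.8]
front [  18.  -201.3] rear [ 135.3 -197.9] yaw 1.67 size [ 62.  117.4]
```

{"name": "drive_tool", "arguments": {
  "series": [
    [0.003,0,0,0,0,0,0.32],
    [0.003,0,0,0,0,0,0.32],
    [0.002,0,0,0,0,0,0.32],
    [0,0,0,0,0,0,0.32]
  ]
}}

```text
time: 9.82
position: [0.4974, 0.2364, 0.108]
tool_rot: [0.999, -0.048, 0.0, -0.0]
ft_force: [-0.7, 0.2, -0.5]
grip_width: 0.0282
```

{"name": "drive_tool", "arguments": {
  "series": [
    [0.001,0,0,0,0,0,0.32],
    [0,0,0,0,0,0,0.32]
  ]
}}

```text
time: 10.07
position: [0.498, 0.2363, 0.1081]
tool_rot: [0.999, -0.048, 0.0, -0.0]
ft_force: [0.1, -0.1, -0.3]
grip_width: 0.028
```

Run:
```python
from h import *
tcp()
m=robot.camera_model("scene");p,d=robot.camera("scene");shelf_report(E0,YAW,flags(p,m))
```

```text
t 10.07 tcp shelf [-11.3 206.7 108.1] toolyaw-shelf -0.02 tilt [ 0.  0. -1.] F [ 0.1 -0.1 -0.3] grip 0.028
front [ -1.3 207.8] rear [118.9 207.5] yaw -0.11 size [ 62.7 120.2]
front [-32.9  12.6] rear [86.3 13.1] yaw 0.2 size [ 62.9 119.1]
front [  18.5 -199.3] rear [ 137.1 -195.7] yaw 1.75 size [ 61.5 118.6]
```

{"name": "drive_tool", "arguments": {
  "series": [
    [0.001,0,0,0,0,0,0.32],
    [0,0,0,0,0,0,0.32]
  ]
}}

```text
time: 10.38
position: [0.499, 0.2362, 0.1081]
tool_rot: [0.999, -0.048, 0.0, -0.0]
ft_force: [-0.1, -0.1, -1.0]
grip_width: 0.028
```

{"name": "drive_tool", "arguments": {
  "series": [
    [0.0005,0,0,0,0,0,0.32],
    [0,0,0,0,0,0,0.32]
  ]
}}

```text
time: 10.62
position: [0.4995, 0.2362, 0.108]
tool_rot: [0.999, -0.048, 0.0, -0.0]
ft_force: [-0.1, -0.4, 0.3]
grip_width: 0.0279
```

{"name": "drive_tool", "arguments": {
  "series": [
    [0.0005,0,0,0,0,0,0.32],
    [0,0,0,0,0,0,0.32]
  ]
}}

```text
time: 10.88
position: [0.5, 0.2361, 0.1081]
tool_rot: [0.999, -0.048, 0.0, 0.0]
ft_force: [0.4, -0.6, 0.3]
grip_width: 0.0282
```

No contact with the deck face yet, so I'll back off and look before going further.

{"name": "drive_tool", "arguments": {
  "series": [
    [-0.01,0,0,0,0,0,0.32],
    [-0.04,0,-0.03,0,0,0,0.32],
    [-0.04,0,-0.045,0,0,0,0.32],
    [0,0,-0.038,0,0,0,0.32],
    [0,0,0,0,0,0,0.32]
  ]
}}

```text
time: 11.5
position: [0.4114, 0.2456, 0.2239]
tool_rot: [0.999, -0.047, 0.004, -0.001]
ft_force: [0.7, 0.2, -0.3]
grip_width: 0.0277
```

{"name": "drive_tool", "arguments": {
  "series": [
    [0,0,0,0,0,0,0.32],
    [0,0,0,0,0,0,0.32]
  ]
}}

```text
time: 11.75
position: [0.4095, 0.2443, 0.2197]
tool_rot: [0.999, -0.048, -0.001, 0.001]
ft_force: [-0.6, 0.2, -0.3]
grip_width: 0.0279
```

Run:
```python
from h import *
tcp()
m=robot.camera_model("wrist");p,d=robot.camera("wrist");cv2.imwrite("pics/w4.png",p)
print("tins/jar corners px (front -0 / edge):",np.round(proj(m,[[*(E0+[206*.0948,206*.9955])/1000,.11],[*(E0)/1000,.11]]),1).tolist())
m=robot.camera_model("top");p,d=robot.camera("top");shelf_report(E0,YAW,flags(p,m))
```

```text
t 11.75 tcp shelf [-100.2  206.3  219.7] toolyaw-shelf -0.04 tilt [-0.003 -0.001 -1.   ] F [-0.6  0.2 -0.3] grip 0.0279
tins/jar corners px (front -0 / edge): [[282.9, 94.5], [522.4, 93.7]]
front [-34.3  10.1] rear [83.5 10.3] yaw 0.1 size [ 61.8 117.8]
front [  18.  -201.3] rear [ 135.3 -197.9] yaw 1.67 size [ 62.  117.4]
front [ -0.3 204.8] rear [118.2 205.2] yaw 0.17 size [ 62.4 118.5]
```

View pics/w4.png

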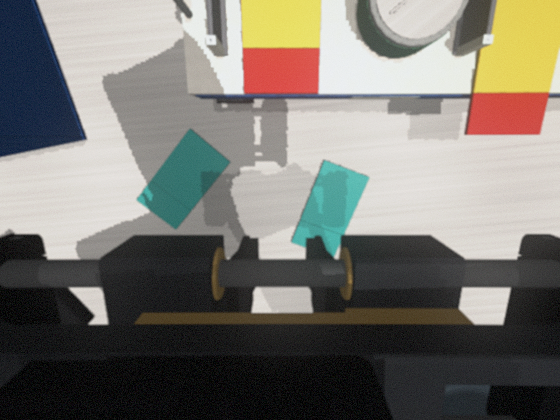

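The wrist view shows the tins flag at columns 243-320 with its front at row 93, about level with the dark edge line at row 95. Jar flag at right: its red border is at row 92.

Run:
```python
from h import *
tcp()
print("tins + edge");near(list(range(205,238))+list(range(330,355)),range(255,310),frange=(20,130),n=1)
print("jar + edge");near(list(range(365,390))+list(range(420,440)),range(482,535),n=1)
tcp()
p,d=robot.camera("wrist")
for u in(265,300,225,340): print(u,[(r,p[r,u].tolist()) for r in range(88,102)])
```

```text
t 11.85 tcp shelf [-99.9 206.4 219.8] toolyaw-shelf -0.04 tilt [-0.003 -0.001 -1.   ] F [-0.4 -0.1  0.1] grip 0.0277
tins + edge
edge px row 94.51 x_s at y=214.5: 0.30 slope deg -0.01 sd 0.17
bound px row 47.97 x_s at y=206.9: 35.26 slope deg 0.02 sd 0.07
front px row 93.26 x_s at y=206.9: 0.72 slope deg 0.07 sd 0.03
jar + edge
edge px row 94.29 x_s at y=104.6: 0.61 slope deg -0.39 sd 0.09
bound px row 92.84 x_s at y=16.0: 0.72 slope deg -0.06 sd 0.03
front px row 134.62 x_s at y=9.1: -33.43 slope deg 0.06 sd 0.01
t 11.95 tcp shelf [-99.7 206.5 220.1] toolyaw-shelf -0.04 tilt [-0.002 -0.001 -1.   ] F [ 0.2  0.5 -0. ] grip 0.0278
265 [(88, [72, 77, 218]), (89, [77, 85, 220]), (90, [73, 78, 219]), (91, [71, 76, 219]), (92, [74, 78, 216]), (93, [70, 73, 190]), (94, [85, 81, 145]), (95, [114, 89, 103]), (96, [130, 92, 83]), (97, [114, 80, 71]), (98, [91, 72, 70]), (99, [93, 84, 88]), (100, [104, 108, 112]), (101, [112, 113, 120])]
300 [(88, [81, 87, 221]), (89, [76, 84, 220]), (90, [76, 80, 221]), (91, [82, 87, 224]), (92, [77, 82, 220]), (93, [76, 79, 198]), (94, [85, 80, 152]), (95, [112, 91, 109]), (96, [123, 91, 85]), (97, [106, 80, 74]), (98, [90, 74, 77]), (99, [125, 121, 123]), (100, [158, 157, 165]), (101, [179, 181, 188])]
225 [(88, [236, 237, 234]), (89, [235, 236, 232]), (90, [237, 237, 234]), (91, [238, 238, 235]), (92, [237, 237, 233]), (93, [231, 230, 227]), (94, [197, 199, 198]), (95, [145, 138, 136]), (96, [111, 93, 86]), (97, [90, 71, 64]), (98, [72, 55, 53]), (99, [71, 62, 59]), (100, [74, 72, 72]), (101, [63, 61, 64])]
340 [(88, [243, 240, 238]), (89, [241, 239, 235]), (90, [241, 239, 237]), (91, [238, 236, 233]), (92, [239, 238, 235]), (93, [238, 238, 235]), (94, [216, 216, 212]), (95, [167, 154, 148]), (96, [150, 115, 102]), (97, [124, 94, 82]), (98, [102, 86, 81]), (99, [121, 117, 116]), (100, [168, 170, 175]), (101, [192, 195, 199])]
```

Both flags are within about 0.5 mm of where they should be. I'll check the goods against the first picture, then hand in.

Run:
```python
from h import *
p,_=robot.camera("top");q=cv2.imread("pics/top0.png");m=robot.camera_model("top")
for n,(x,y,w,h) in dict(jar=(322,146,48,48),tin1=(215,178,45,45),tin2=(220,138,45,44),tin3=(225,99,45,44),cartons=(418,115,55,128)).items():
    print(n,cv2.phaseCorrelate(*[cv2.cvtColor(a[y:y+h,x:x+w],cv2.COLOR_BGR2GRAY).astype(np.float32) for a in(q,p)]))
shelf_report(E0,YAW,flags(p,m)); tcp()
```

```text
jar ((0.0035377609134741306, 0.0005347130329163008), 0.9998742619322406)
tin1 ((0.47341025724398733, 0.5056344817160152), 0.9986344815477913)
tin2 ((0.4863928378909357, 0.5150983123761641), 0.9867329606303462)
tin3 ((0.4837160087895427, 0.4974145900005418), 1.0014014518113783)
cartons ((-0.04929450663563628, 0.032435150369813925), 1.0008755457897982)
front [-34.3  10.1] rear [83.5 10.3] yaw 0.1 size [ 61.8 117.8]
front [  18.  -201.3] rear [ 135.3 -197.9] yaw 1.67 size [ 62.  117.4]
front [ -0.3 204.8] rear [118.2 205.2] yaw 0.17 size [ 62.4 118.5]
t 12.05 tcp shelf [-99.5 206.6 220.5] toolyaw-shelf -0.04 tilt [-0.001 -0.    -1.   ] F [-0.2  0.2 -0.9] grip 0.028
```

```bash
python3 -c "from rig import robot; print(robot.hand_in())"
```

```text
the job is handed in; nothing more can be done
None
```

I handed the job in after about 12 s of robot time, with both flags set and the gripper clear of everything. I pushed each flag on its end with two part-open fingertips, the jar flag first.

- **Jar flag:** in the wrist view its red/yellow border lies within about 0.2 mm of the shelf edge. It is square to the shelf to about 0.1°.
- **Tins flag:** its front end is flush within about 0.5 mm, with a yaw of about 0.1–0.2°.
- **Cartons' flag:** the top camera reads the same position before and after.
- **Goods:** the jar and cartons show no shift between the first and last top pictures. The tins' comparison read about 0.5 px on all three. I put that down to the odd-sized comparison windows and did not re-check it.

**Where checks disagreed:**
- The scene camera read the jar flag's front about 2 mm short (-32.9 mm). It also reads the untouched cartons' flag up to 2 mm differently from the top camera, so I trusted the close wrist view.
- I had meant to confirm flush by feeling the deck's front face. No contact force showed, so the tins result rests on the cameras alone.

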